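Try the exposure unit's lid, free its catch if it holds, and hold the lid open

TASK

I need the lid of the UV exposure unit held open so that I can lay a plate on its glass. Its worn slide catch sometimes holds and sometimes does not, and you cannot tell by eye, so before touching the catch take the lid by its bar handle and give a gentle upward tug; if it is caught, do not force it but slide the catch's knob back, away from the lid, to free it. Then raise the lid to about 45 degrees, finish with the gripper still holding it there, as it falls shut by itself, and leave the jar and cap on the unit and everything standing around where they are.

Things in the scene. Friction and masses are not known exactly. Their poses are not given: they have to be found in the camera images.
- exposure_unit: UV exposure unit, fixed: grey steel case 330 (x) x 420 (y) x 85 mm. Origin: centre of its underside; x points from its front (robot side) to the hinged back, z up; turned about z by up to 0.3 rad. Front deck x = -165 to -75 mm, top z = 85: catch at y = 0, timer dial (16 mm high) at y = 105, switch at y = 165, jar and cap at y under -80. White lid x = -72 to 155, 404 wide, top z = 110 when shut
- lid (a joint): opening angle of the lid in rad: 0 shut, 0.785 is 45 degrees, 1.5 the stop. The lid weighs 0.55 to 0.9 kg, turns freely and falls shut when let go; shut and uncaught it takes 3 to 6 N upwards at the handle to lift it. If the catch holds, the lid rises only 0.016 to 0.025 rad (3 to 5 mm at the handle) and then stops firmly
- lid_handle (a point): middle of the lid's bar handle: round black bar, diameter 12 mm, 100 mm long along the unit's y, on two posts at y = +-43, its centre 42 mm above the lid's top face; at unit x = -40, y = 0, z = 152 mm when shut. Grip it from above, across the bar (fingers closing along the unit's x); it may turn between the fingers as the lid opens. The catch's knob stands 77 mm or more in front of it
- lid_hinge (a point): middle of the lid's hinge line, at unit x = 155, y = 0, z = 92 mm; the line runs along the unit's y. With the lid shut the handle's middle is 195 mm in front of it (-x) and 60 mm above it; as the lid opens the handle goes up and back around this line
- catch (a joint): how far the slide catch is drawn, in m: 0 = fully shot towards the lid, 0.018 = fully drawn to the unit's front (its -x), where it surely frees the lid. It starts at 0 to 0.005 whether it holds or not: the tongue's end is hidden in the lid's front edge and does not always reach the strike. It slides with about 2.5 N of friction and stays where it is left
- catch_knob (a point): centre of the top of the catch's upright knob: black cylinder with an orange band, diameter 16 mm, 30 mm tall, on an aluminium casing (75 x 46 mm, top z = 105 mm) in the middle of the deck; knob top at z = 135.5 mm, y = 0, unit x = -125 mm when fully shot. It slides along the unit's x; pinch it from above across y
- ink_jar: loose amber ink jar, diameter 42 mm, 48 mm high, black cap, standing on the deck's -y end; origin: centre of its underside. Leave it alone
- red_cap: loose red plastic jar cap, diameter 44 mm, 13 mm high, lying on the deck between the ink jar and the catch; origin: centre of its underside. Leave it alone
- paint_brush: loose paint brush 160 mm long, lying on the bench to the right. Leave it alone
- utility_knife: loose black and red utility knife, about 180 x 32 x 25 mm, lying on the bench to the left front. Leave it alone
- orange_pot: loose orange pot, diameter 90 mm, 100 mm high, with brush handles up to 185 mm high, standing to the left; origin: centre of its underside. Leave it alone
- wax_bird: loose brown wax bird on a wooden base 120 x 80 mm, 105 mm high, standing to the right; origin: centre of its underside. Leave it alone
- paint_tube: loose white and blue paint tube, about 110 x 32 x 20 mm, lying on the bench to the right front. Leave it alone

How it is judged:
By the outcome, as a careful person would: the job done as asked, in the order asked, and still so for the second after the job is handed in, while the arm keeps its last pose, push and grip.
It also fails if it takes over 58 s, if anything falls off the work surface, if the arm or the gripper's body presses on something with over 40 N, if the wrist force passes 120 N, or if a joint passes its speed limit or range.

ROBOT

A 7-joint arm with a two-finger parallel gripper is mounted at the origin on the work surface. World frame = base frame: x ahead of the robot, y to its left, z up, the work surface at z = 0. Lengths are in m, angles in rad, forces in N, time in s.
With the tool pointing down it reaches from about 0.425 to 0.875 m from the base axis. Payload 8.4 kg.
Tool frame: the origin (TCP) lies midway between the tips of the shut fingers; the grasp point (between the pads) lies 19 mm behind it; z points along the fingers, y is the line along which they close (so a half turn about z gives the same grasp; the last joint's range is limited). The gripper opens to 87 mm and grips with 3 to 60 N. Pads are 19 mm wide; open, the fingers measure 117 mm over their backs; the gripper's body (75 mm by 190 mm) begins 51 mm behind the grasp point.
Start: joints at [1.152, 0.333, 0.04, 1.465, -0.013, 1.343, -0.059], TCP at [0.204, -0.617, 0.201] pointing down, gripper open.
Joint ranges: [-2.58, 2.58], [-0.38, 2.09], [-1.3, 1.39], [0.25, 2.4], [-1.5, 4.64], [0.08, 2.09], [-2.65, 2.65]. Speed limits (rad/s): [2.22, 2.22, 2.79, 2.79, 3.14, 3.14, 3.14].

INTERFACE

Orientations are given as a unit quaternion [w, x, y, z].
In Python, from cell import * gives the robot as it stands. The module is installed in compiled form; this text tells all that it offers.
- The arm moves only by the tool arm_command, never from a script. Its argument "targets" is a list of rows, each an object of numbers: "fingers": the opening, from 0 (shut) to 1 (fully open); "x", "y", "z": the shift along the tool's x, y, z in cm; "roll": the turn about the tool's z in rad. A call has 1 to 8 rows; each row is the pose to reach, as a shift and turn from the pose commanded when the call began, along the tool's axes at that moment; what a row does not reach only later rows make up. A row lasts 1/10 s, in which the tool goes at most 50 mm and 8.59 degrees, less where a joint would pass 70% of its speed; a pose out of reach is approached as far as the arm can. A call with a gripper value outside its range is refused whole. The fingers move at their own pace and stop on an object; the grip force is fixed at half the most. Time passes only in rows, so rows that repeat a pose let the fingers close. It gives the time, the measured TCP pose, the force, the opening and the grip force at its end, in the units of the state.
- sense(): the state, without advancing time (a new reading comes with each control period).
- read_camera(name): name is "scene" or "top" or "wrist"; returns a dict with "img" (480x640x3 uint8, red, green, blue), "fx", "fy", "cx", "cy" (pixels), "eye" and "attitude" of the camera in the world. Camera axes: x right, y down, z forward; pixel columns grow to the right and rows downward; lengths in m; the calibration is good to about 2 mm. A picture is of the moment at which its call begins. There is no depth.
- close_job(): hands the job in; it is judged then, once.
Trained networks look in a picture, given as the dict that the camera call returned (one of the last four; its "shot" number tells which), for a name from the list of things; names that differ only in an ending like _2 or _b are one class to them, and where a whole thing is asked for, a point or a joint stands for the part that bears it (a point fixed in the world has none). Each returns a list of dicts, best first, with "conf" (0 to 1); they miss things now and then, are a little off and sometimes report something else, mostly with a low value. They report only what shows in the picture. A call takes as long as a camera call.
- recognise(label, picture): "extent" ([left, top, width, height] in pixels, round what is visible of it).
- regions_of(label, picture): "mask" (480x640 bool, what is visible of it) and "extent" ([left, top, width, height] in pixels, round what is visible of it).
The state is a dict: "time": time; "joint_pos": joint angles; "qd": joint speeds; "effort": joint torques, N m; "ee_pos": TCP position; "ee_rot": TCP orientation; "contact_force": force on the tool from outside, world axes, zero at the start; "wrist_torque": the same for the moment, N m; "gripper_width": finger opening in m; "grip_force": force on a finger pad.
Only numpy, scipy, OpenCV 4.12 (cv2) and the standard library are available. Lean on these libraries where they do the work, as an engineer would, in place of code of your own. Each camera call takes 0.05 s, during which the arm holds its last target. There are 200 camera calls.

## Working session

There is one attempt and no reset: what is moved stays moved. The work goes in short steps, Python scripts to look and compute and a tool call to move; the robot and the scene stay as the last step left them, time stands still between calls to the robot, and variables do not carry over. Pictures are saved under pics/ and viewed, at most 10 in all, crops included, and the job is handed in when it is done.

Besides the shell and the picture viewer there is one more tool, called after "Emit:" in YAML: its name, and indented under it one key for each argument. arm_command: Moves the arm, as the interface text tells. Its arguments: {"type":"object","properties":{"targets":{"type":"array"}},"required":["targets"]}

```bash
mkdir -p pics; cat > h.py <<'E'
from cell import *
import numpy as np, cv2
from scipy.spatial.transform import Rotation as R
def rot(a):
    a=np.array(a,float)
    return a if a.shape==(3,3) else R.from_quat(a[[1,2,3,0]]).as_matrix()
def ray(p,u,v):
    d=rot(p["attitude"])@np.array([(u-p["cx"])/p["fx"],(v-p["cy"])/p["fy"],1.]); return np.array(p["eye"],float),d/np.linalg.norm(d)
def atz(p,u,v,z):
    e,d=ray(p,u,v); return e+d*(z-e[2])/d[2]
def proj(p,X):
    c=rot(p["attitude"]).T@(np.array(X)-np.array(p["eye"])); return c[0]/c[2]*p["fx"]+p["cx"],c[1]/c[2]*p["fy"]+p["cy"]
def tri(rs):
    A=np.zeros((3,3));b=np.zeros(3)
    for e,d in rs:
        P=np.eye(3)-np.outer(d,d);A+=P;b+=P@e
    return np.linalg.solve(A,b)
def save(p,n): cv2.imwrite("pics/"+n+".png",p["img"][:,:,::-1])
E
python3 - <<'E'
from h import *
print(sense())
for n in("top","scene"):
    p=read_camera(n);save(p,n+"1");print(n,p["eye"],p["attitude"],p["fx"])
    for l in("lid_handle","catch_knob","exposure_unit","lid","ink_jar","red_cap"):
        for r in recognise(l,p)[:2]:print(l,np.round(r["extent"],1),round(r["conf"],2))
E
```

```text
{'time': 0.0, 'joint_pos': array([ 1.15178382,  0.33391919,  0.0398567 ,  1.46623617, -0.01336591,
        1.34329953, -0.0585017 ]), 'qd': array([ 1.07891183e-03,  6.61953251e-05,  8.09809846e-04,  1.68232503e-05,
       -8.33793291e-04,  1.85405470e-03,  4.77863480e-04]), 'effort': array([ 7.83031896e-05, -6.56357360e+01,  1.33565471e+00, -4.03799880e+01,
       -5.97531348e-02,  4.47090890e-02,  1.49248381e-04]), 'ee_pos': array([ 0.20416762, -0.61658831,  0.1997709 ]), 'ee_rot': array([-7.74565766e-04,  9.87241469e-01,  1.59228275e-01, -1.94041843e-04]), 'contact_force': array([ 0.35686469, -0.27909646,  0.77526443]), 'wrist_torque': array([0.00699399, 0.06193978, 0.02291359]), 'grip_force': 0.0, 'gripper_width': 0.08722962038750473}
top [0.34066994 0.00773182 1.74137898] [ 0.03971351 -0.70456003  0.70650536 -0.05355537] 561.944359644942
lid_handle [230.7 160.3 149.8 106. ] 0.96
catch_knob [346.6 252.6  15.4  15.7] 0.46
exposure_unit [225.4 156.7 166.3 142.8] 0.87
lid [232.2 159.6 148.4 112.2] 0.72
lid [347.  256.   14.5  11.5] 0.32
ink_jar [365.3 236.9  13.   13.7] 0.5
red_cap [348.2 253.2  14.4  14.8] 0.48
scene [ 1.09398744 -0.49035097  1.14849542] [-0.28623605  0.86199744  0.39853746 -0.12726835] 514.038624212069
lid_handle [260.5 205.5 165.5 160.3] 0.62
lid_handle [119.4 279.6  24.7  36.3] 0.48
exposure_unit [228.3 197.6 206.1 190.5] 0.68
lid [260.9 204.  167.8 163.8] 0.87
ink_jar [250.3 281.7  18.9  25.9] 0.62
red_cap [258.  271.   17.1  10.6] 0.57
```

```bash
python3 - <<'E'
import cv2
a=cv2.imread("pics/top1.png")[140:320,200:420];b=cv2.imread("pics/scene1.png")[180:400,210:450]
cv2.imwrite("pics/topc.png",cv2.resize(a,None,fx=3.3,fy=3.3,interpolation=cv2.INTER_CUBIC))
cv2.imwrite("pics/scc.png",cv2.resize(b,None,fx=2.7,fy=2.7,interpolation=cv2.INTER_CUBIC))
E
```

```text
(no output)
```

View pics/topc.png

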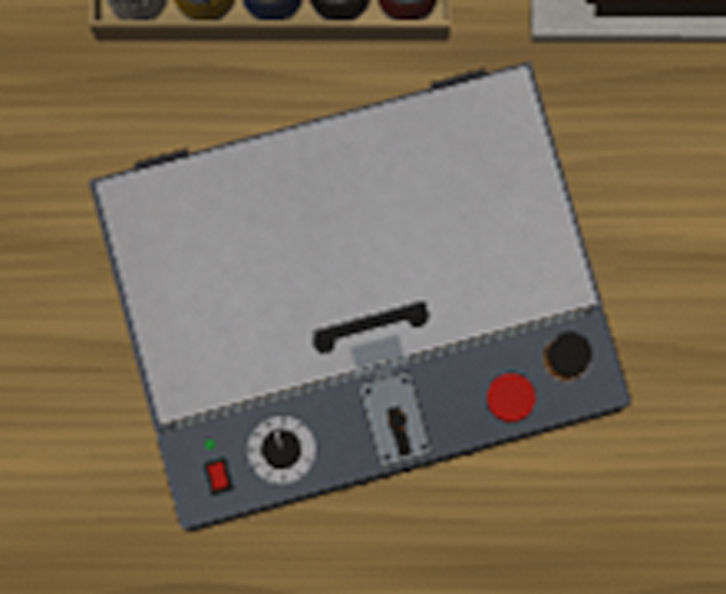

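View pics/scc.png

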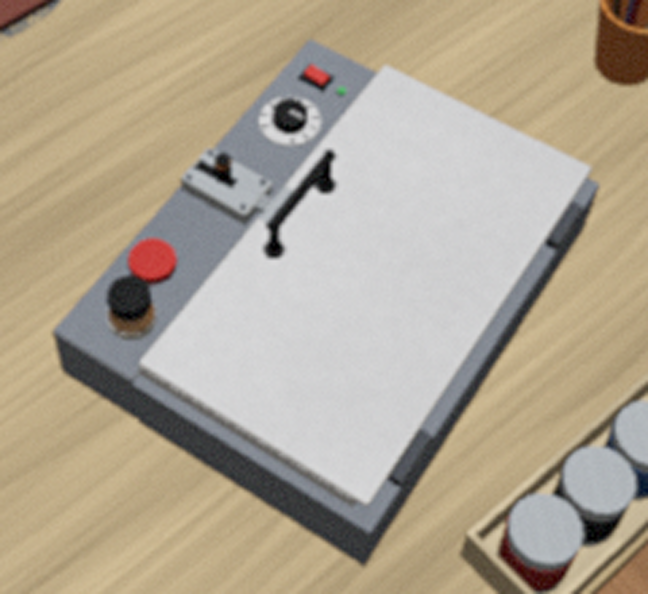

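View pics/top1.png

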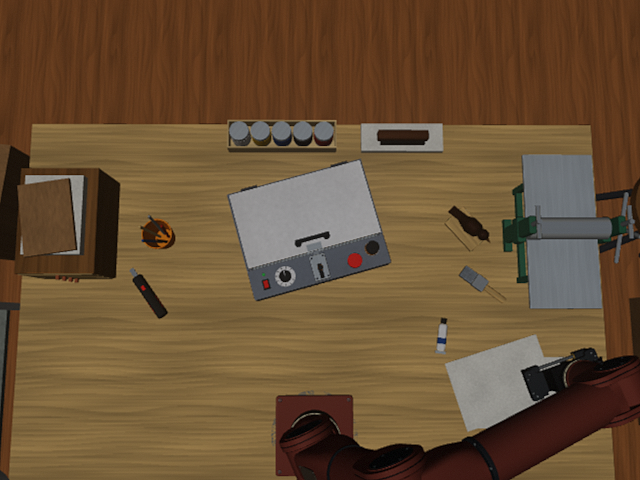

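```bash
cat >> h.py <<'E'
def U2W(s,X): c,n=np.cos(s[2]),np.sin(s[2]); return np.array([s[0]+c*X[0]-n*X[1],s[1]+n*X[0]+c*X[1],X[2]])
E
python3 - <<'E'
from h import *
from scipy.optimize import least_squares
pt=read_camera("top");ps=read_camera("scene")
T=lambda u,v:(u/3.3+200,v/3.3+140); S=lambda u,v:(u/2.7+210,v/2.7+180)
ob=[(pt,T(93,181),(.155,.202,.11)),(pt,T(529,64),(.155,-.202,.11)),(pt,T(600,306),(-.072,-.202,.11)),(pt,T(160,427),(-.072,.202,.11)),
(pt,T(188,531),(-.165,.21,.085)),(pt,T(630,404),(-.165,-.21,.085)),
(ps,S(382,66),(-.072,.202,.11)),(ps,S(590,172),(.155,.202,.11)),(ps,S(370,505),(.155,-.202,.11)),(ps,S(142,373),(-.072,-.202,.11))]
f=lambda s:np.concatenate([np.array(proj(p,U2W(s,X)))-uv for p,uv,X in ob])
r=least_squares(f,[.65,0,.27]);print(r.x,np.round(r.fun,1))
s=r.x;print("handle",U2W(s,(-.04,0,.152)),"knob",U2W(s,(-.125,0,.1355)),"hinge",U2W(s,(.155,0,.092)))
np.save("s.npy",s)
h=tri([ray(pt,*T(371.5,322)),ray(ps,*S(303,191))]);k=tri([ray(pt,*T(397,412)),ray(ps,*S(223,157))])
print("tri",h,k)
for p in(pt,ps):print([np.round(proj(p,U2W(s,X)),1) for X in((-.04,.05,.152),(-.04,-.05,.152),(-.125,0,.1355))])
print("meas",T(322,338),T(421,310),T(397,412),S(330,156),S(276,227),S(223,157))
q=sense()["ee_rot"];print(rot(q))
E
```

```text
[0.61341107 0.01239796 0.27958859] [-0.1  0.  -1.5 -0.9 -0.8 -2.3 -0.1 -0.9 -2.  -0.5  0.8 -1.7 -0.9 -0.3
 -0.5 -1.5 -1.5  1.4 -2.6 -2.1]
handle [0.57496431 0.00135956 0.152     ] knob [ 0.49326494 -0.02209707  0.1355    ] hinge [0.76239227 0.0551718  0.092     ]
tri [0.57477685 0.00293439 0.15332303] [ 0.49595927 -0.02082919  0.14408081]
[array([295.3, 241.6]), array([328.9, 232. ]), array([320.3, 265.8])]
[array([331.4, 237.7]), array([308.7, 266.1]), array([291.1, 239.9])]
meas (297.57575757575756, 242.42424242424244) (327.57575757575756, 233.93939393939394) (320.3030303030303, 264.8484848484849) (332.22222222222223, 237.77777777777777) (312.22222222222223, 264.0740740740741) (292.5925925925926, 238.14814814814815)
[[ 9.49294252e-01  3.14388967e-01 -1.38154723e-05]
 [ 3.14388967e-01 -9.49294252e-01  1.03540044e-05]
 [-9.85976370e-06 -1.41724289e-05 -1.00000000e+00]]
```

Emit:
arm_command:
  targets:
    - {"fingers": 1, "x": 2, "y": -1.7, "z": -3, "roll": -0.08}
    - {"x": 6, "y": -5.1, "z": -4, "roll": -0.2}
    - {"x": 10, "y": -8.5, "z": -4, "roll": -0.32}
    - {"x": 13.5, "y": -11.6, "z": -4, "roll": -0.42}
    - {"x": 17, "y": -14.6, "z": -4, "roll": -0.52}
    - {"x": 20.5, "y": -17.6, "z": -4, "roll": -0.62}
    - {"x": 24, "y": -20.6, "z": -4, "roll": -0.72}
    - {"x": 27.3, "y": -23.5, "z": -4, "roll": -0.82}

```text
validation failed for argument at $.ta...
```

```bash
cat >> h.py <<'E'
def go(P,ang):
    "P world TCP, ang = wanted world angle of tool y; prints shift in tool axes, cm, and roll"
    s=sense();M=rot(s["ee_rot"]);d=M.T@(np.array(P)-s["ee_pos"])*100
    a=np.arctan2(M[1,1],M[0,1]);r=-((ang-a+np.pi)%(2*np.pi)-np.pi)
    print("t",s["time"],"pos",np.round(s["ee_pos"],4),"shift",np.round(d,2),"roll",round(r,3),"F",np.round(s["contact_force"],1),"w",round(s["gripper_width"],4),"j",np.round(s["joint_pos"],2),"tilt",np.round(M[:2,2],4))
E
python3 -c "
from h import *
go((.575,.002,.25),np.load('s.npy')[2])"
```

```text
t 0.8 pos [ 0.2043 -0.617   0.2007] shift [ 54.65 -47.11  -4.93] roll -1.531 F [-0.4 -0.7  0.1] w 0.0871 j [ 1.15  0.33  0.04  1.47 -0.01  1.34 -0.06] tilt [-0.  0.]
```

Emit:
arm_command:
  targets:
    - {"fingers": 1, "x": 2, "y": -1.7, "z": -3, "roll": -0.08}
    - {"fingers": 1, "x": 6, "y": -5.1, "z": -4, "roll": -0.2}
    - {"fingers": 1, "x": 10, "y": -8.5, "z": -4, "roll": -0.32}
    - {"fingers": 1, "x": 13.5, "y": -11.6, "z": -4, "roll": -0.42}
    - {"fingers": 1, "x": 17, "y": -14.6, "z": -4, "roll": -0.52}
    - {"fingers": 1, "x": 20.5, "y": -17.6, "z": -4, "roll": -0.62}
    - {"fingers": 1, "x": 24, "y": -20.6, "z": -4, "roll": -0.72}
    - {"fingers": 1, "x": 27.3, "y": -23.5, "z": -4, "roll": -0.82}

```text
time: 1.6
ee_pos: [0.3904, -0.3062, 0.241]
ee_rot: [0.0, 0.841, 0.541, 0.0]
contact_force: [0.6, -0.7, 0.7]
gripper_width: 0.0872
grip_force: 0.0
```

```bash
python3 -c "
from h import *
go((.575,.002,.25),np.load('s.npy')[2])"
```

```text
t 1.6 pos [ 0.3904 -0.3062  0.241 ] shift [35.7   4.05 -0.91] roll -0.706 F [ 0.6 -0.7  0.7] w 0.0872 j [ 0.85  0.01 -0.28  1.76  0.    1.37  0.15] tilt [ 0.0005 -0.0007]
```

Emit:
arm_command:
  targets:
    - {"fingers": 0.6, "x": 4.5, "y": 0.5, "z": -1, "roll": -0.1}
    - {"fingers": 0.6, "x": 9, "y": 1, "z": -1, "roll": -0.2}
    - {"fingers": 0.6, "x": 13.5, "y": 1.5, "z": -1, "roll": -0.3}
    - {"fingers": 0.6, "x": 18, "y": 2, "z": -1, "roll": -0.4}
    - {"fingers": 0.6, "x": 22.5, "y": 2.5, "z": -1, "roll": -0.5}
    - {"fingers": 0.6, "x": 27, "y": 3, "z": -1, "roll": -0.6}
    - {"fingers": 0.6, "x": 31.5, "y": 3.5, "z": -1, "roll": -0.7}
    - {"fingers": 0.6, "x": 35.7, "y": 4.1, "z": -1, "roll": -0.7}

```text
time: 2.4
ee_pos: [0.5768, 0.0011, 0.251]
ee_rot: [0.0, 0.604, 0.797, 0.0]
contact_force: [1.4, -0.3, 0.6]
gripper_width: 0.0527
grip_force: 0.0
```

```bash
python3 -c "
from h import *
s=np.load('s.npy')
go((.575,.002,.135),s[2])
p=read_camera('wrist');save(p,'w1');np.save('w1.npy',p,allow_pickle=True);print(p['eye'])
for X in((-.04,.05,.152),(-.04,-.05,.152),(-.125,0,.1355)):print(np.round(proj(p,U2W(s,X)),1))
for l in('lid_handle','catch_knob'):print(l,[(np.round(r['extent']),round(r['conf'],2)) for r in regions_of(l,p)])
"
```

```text
t 2.4 pos [0.5768 0.0011 0.251 ] shift [ 0.14 -0.16 11.6 ] roll -0.007 F [ 1.4 -0.3  0.6] w 0.0527 j [ 0.44  0.21 -0.61  1.55  0.12  1.42  0.1 ] tilt [0.0008 0.    ]
[0.55675824 0.07320094 0.43303086]
[313.9 160.4]
[315.1 302.8]
[196.3 229.9]
lid_handle [(array([270.,   3., 330., 410.]), 0.98), (array([184., 203.,  89.,  25.]), 0.22)]
catch_knob [(array([186., 201.,  88.,  32.]), 0.56)]
```

View pics/w1.png

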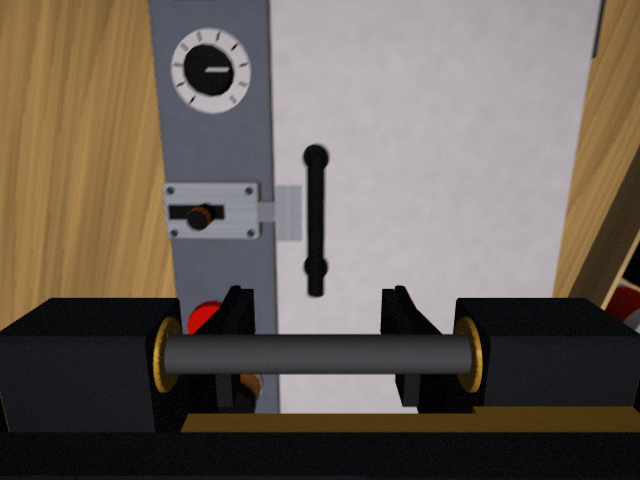

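```bash
python3 -c "
from h import *
s=np.load('s.npy')
p=np.load('w1.npy',allow_pickle=True).item()
im=p['img'].astype(int).max(2)
print('col316 dark rows',[v for v in range(100,300) if im[v,316]<70][::6],'row215 dark',[u for u in range(290,340) if im[215,u]<70])
for X in((-.04,.043,.11),(-.04,-.043,.11),(-.072,.202,.11),(-.072,0,.11),(-.04,.05,.152),(-.04,-.05,.152),(-.125,0,.1355),(-.12,.105,.1)):print(X,np.round(proj(p,U2W(s,X)),1))
print(rot(p['attitude']))
M=rot(sense()['ee_rot']);print('cam in tool',M.T@(p['eye']-sense()['ee_pos']))
print(p['fx'],p['cx'],p['cy'])
for u,v,z in((316,157,.11),(316,267,.11),(316,296,.152),(209,70,.1),(200,218,.1355)):
  X=atz(p,u,v,z);c,n=np.cos(s[2]),np.sin(s[2]);d=X[:2]-s[:2];print(u,v,'unit',np.round([c*d[0]+n*d[1],-n*d[0]+c*d[1]],4))
"
```

```text
col316 dark rows [145, 151, 157, 163, 169, 175, 181, 187, 193, 199, 205, 211, 217, 223, 229, 235, 241, 247, 253, 259, 265, 271, 277, 283, 289, 295] row215 dark [308, 309, 310, 311, 312, 313, 314, 315, 316, 317, 318, 319, 320, 321, 322]
(-0.04, 0.043, 0.11) [314.4 165. ]
(-0.04, -0.043, 0.11) [315.3 273.4]
(-0.072, 0.202, 0.11) [262.8 -83.7]
(-0.072, 0, 0.11) [273.6 221.4]
(-0.04, 0.05, 0.152) [313.9 160.4]
(-0.04, -0.05, 0.152) [315.1 302.8]
(-0.125, 0, 0.1355) [196.3 229.9]
(-0.12, 0.105, 0.1) [204.3  78.6]
[[ 9.62974091e-01  2.59222503e-01  7.40580400e-02]
 [ 2.69593757e-01 -9.26257578e-01 -2.63374458e-01]
 [ 3.24234776e-04  2.73588364e-01 -9.61846818e-01]]
cam in tool [ 7.37523647e-02  6.58110840e-05 -1.82506980e-01]
426.9090853536038 317.36451372416707 243.22303175561564
316 157 unit [-0.0388  0.0489]
316 267 unit [-0.0394 -0.0376]
316 296 unit [-0.0393 -0.0448]
209 70 unit [-0.1161  0.1108]
200 218 unit [-0.1216  0.0087]
```

Emit:
arm_command:
  targets:
    - {"fingers": 0.6, "x": 0.4, "y": 0, "z": 4, "roll": 0}
    - {"fingers": 0.6, "x": 0.4, "y": 0, "z": 8, "roll": 0}
    - {"fingers": 0.6, "x": 0.4, "y": 0, "z": 10.5, "roll": 0}
    - {"fingers": 0.6, "x": 0.4, "y": 0, "z": 11.6, "roll": 0}
    - {"fingers": 0.6, "x": 0.4, "y": 0, "z": 11.6, "roll": 0}

```text
time: 3.05
ee_pos: [0.5741, 0.0018, 0.1337]
ee_rot: [-0.001, 0.606, 0.795, -0.001]
contact_force: [1.4, -0.1, 0.7]
gripper_width: 0.0521
grip_force: 0.0
```

```bash
python3 -c "
from h import *
s=np.load('s.npy')
go((.575,.0045,.135),s[2])
p=read_camera('wrist');save(p,'w2')"
```

```text
t 3.05 pos [0.5741 0.0018 0.1337] shift [ 0.24  0.16 -0.13] roll -0.012 F [ 1.4 -0.1  0.7] w 0.0521 j [ 0.43  0.28 -0.6   1.71  0.17  1.2   0.05] tilt [-0.0022 -0.0003]
```

View pics/w2.png

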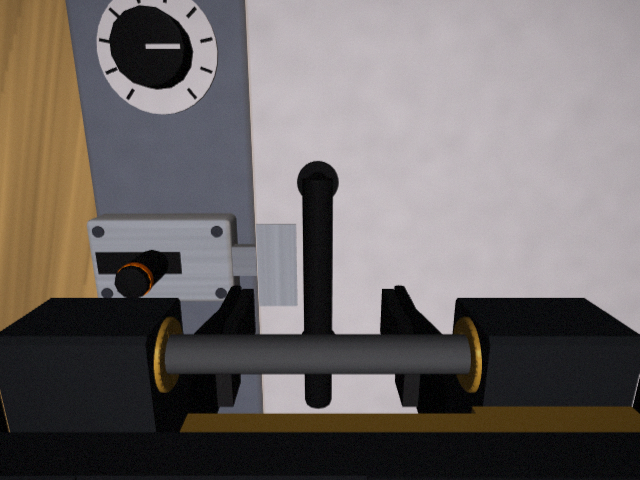

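Emit:
arm_command:
  targets:
    - {"fingers": 0.6, "x": 0.6, "y": 0, "z": 0, "roll": -0.01}
    - {"fingers": 0, "x": 0.6, "y": 0, "z": 0, "roll": -0.01}
    - {"fingers": 0, "x": 0.6, "y": 0, "z": 0, "roll": -0.01}
    - {"fingers": 0, "x": 0.6, "y": 0, "z": 0, "roll": -0.01}
    - {"fingers": 0, "x": 0.6, "y": 0, "z": 0, "roll": -0.01}
    - {"fingers": 0, "x": 0.6, "y": 0, "z": 0, "roll": -0.01}

```text
time: 3.7
ee_pos: [0.5734, 0.0086, 0.1348]
ee_rot: [0.0, 0.602, 0.798, 0.0]
contact_force: [0.2, -0.1, -0.1]
gripper_width: 0.0204
grip_force: 0.0
```

Emit:
arm_command:
  targets:
    - {"fingers": 0, "x": 0, "y": 0, "z": 0, "roll": 0}
    - {"fingers": 0, "x": 0, "y": 0, "z": 0, "roll": 0}
    - {"fingers": 0, "x": 0, "y": 0, "z": 0, "roll": 0}

```text
time: 4.0
ee_pos: [0.5729, 0.0084, 0.136]
ee_rot: [-0.0, 0.602, 0.798, -0.001]
contact_force: [-6.5, -1.5, 15.6]
gripper_width: 0.0023
grip_force: 9.0
```

```bash
python3 -c "
from h import *
s=np.load('s.npy')
go((.575,.0045,.135),s[2])
p=read_camera('wrist');cv2.imwrite('pics/w3.png',p['img'][150:450,150:500,::-1])
p=read_camera('scene');a=p['img'][150:400,200:460,::-1];cv2.imwrite('pics/s3.png',cv2.resize(a,None,fx=2,fy=2))
c=np.hstack([cv2.resize(cv2.imread('pics/w3.png'),(420,360)),cv2.resize(a[40:190,40:200],(380,360))]);cv2.imwrite('pics/c3.png',c)"
```

```text
t 4.0 pos [0.5729 0.0084 0.136 ] shift [-0.44  0.09  0.1 ] roll -0.001 F [-6.5 -1.5 15.6] w 0.0023 j [ 0.43  0.28 -0.61  1.71  0.17  1.2   0.05] tilt [-0.0008 -0.0009]
```

View pics/c3.png

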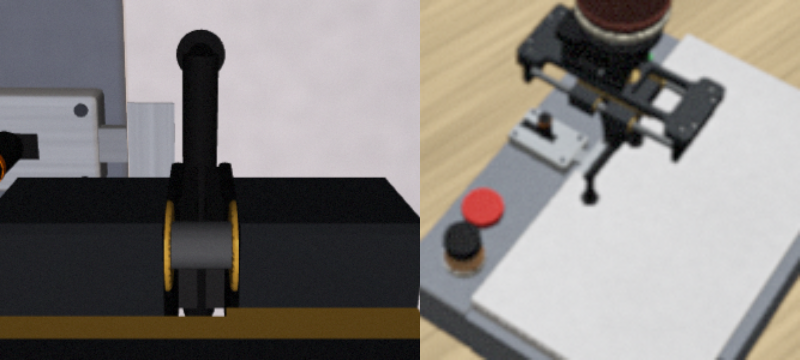

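Emit:
arm_command:
  targets:
    - {"fingers": 0, "x": 0, "y": 0, "z": 0, "roll": 0}
    - {"fingers": 0, "x": 0, "y": 0, "z": 0, "roll": 0}

```text
time: 4.3
ee_pos: [0.5732, 0.0086, 0.1362]
ee_rot: [0.0, 0.602, 0.798, -0.0]
contact_force: [-7.2, -1.0, 14.7]
gripper_width: 0.0003
grip_force: 7.7
```

```bash
python3 - <<'E'
from h import *
p1=np.load('w1.npy',allow_pickle=True).item()
M1=rot([0,.604,.797,0]);
M1=M1/np.linalg.norm(M1[:,0]);C=np.array([.0738,.0001,-.1825]);Rc=M1.T@rot(p1['attitude'])
def cam(pos,q): 
    M=rot(np.array(q)/np.linalg.norm(q)); p=dict(p1); p['eye']=np.array(pos)+M@C; p['attitude']=M@Rc; return p
p2=cam([.5741,.0018,.1337],[-.001,.606,.795,-.001])
i1=cv2.imread('pics/w1.png').max(2);i2=cv2.imread('pics/w2.png').max(2)
print([v for v in range(285,310) if i1[v,316]<70][-1],[v for v in range(380,412) if i2[v,317]<45][-1], [(v,int(i2[v,317])) for v in range(396,414,2)])
for v in(190,210,240,280,310,390):
    w=[u for u in range(260,380) if i2[v,u]<60];print(v,w[0],w[-1])
for v in(180,200,220,240,285):
    w=[u for u in range(280,350) if i1[v,u]<70];print('w1',v,w[0],w[-1])
for a,b in(((316,296),(317,408)),((199,217),(133,281)),((316,157),(317,181)),((209,70),(151,47))):
    print(tri([ray(p1,*a),ray(p2,*b)]))
p=read_camera('wrist');s=sense();M=rot(s['ee_rot'])
for z in(0,-.019):print('tool pt',z,np.round(proj(p,s['ee_pos']+M@[0,0,z])))
im=p['img'][240:460,230:410,::-1];cv2.imwrite('pics/w4.png',cv2.resize(np.clip(im.astype(int)*2,0,255).astype(np.uint8),None,fx=2.7,fy=2.7))
E
```

```text
296 407 [(396, 19), (398, 17), (400, 21), (402, 17), (404, 18), (406, 14), (408, 100), (410, 194), (412, 185)]
190 299 335
210 303 331
240 303 331
280 304 331
310 304 331
390 305 330
w1 180 308 323
w1 200 308 323
w1 220 308 323
w1 240 308 322
w1 285 308 322
[ 0.58553335 -0.03622099  0.1655156 ]
[ 0.49670544 -0.00878884  0.14894835]
[0.56131681 0.05117989 0.14515312]
[0.47126402 0.08583308 0.10053176]
tool pt 0 [317. 292.]
tool pt -0.019 [317. 309.]
```

View pics/w4.png

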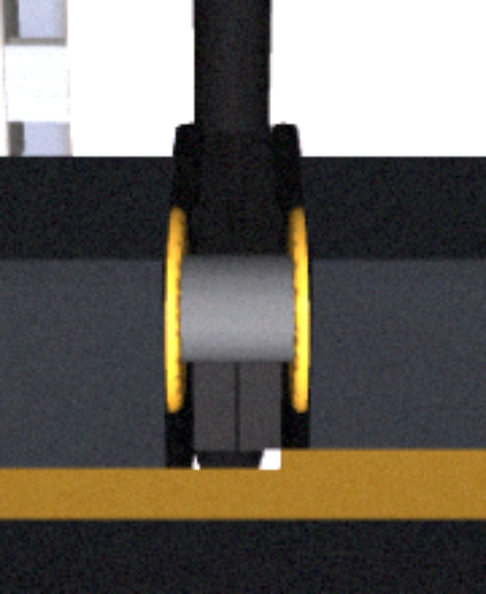

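Emit:
arm_command:
  targets:
    - {"fingers": 0.5, "x": 0, "y": 0, "z": 0, "roll": 0}
    - {"fingers": 0.5, "x": 0, "y": 0, "z": 0, "roll": 0}
    - {"fingers": 0.5, "x": 0, "y": 0, "z": 0, "roll": 0}
    - {"fingers": 0.5, "x": 0, "y": 0, "z": 0, "roll": 0}
    - {"fingers": 0.5, "x": 0, "y": 0, "z": 0, "roll": 0}
    - {"fingers": 0.5, "x": 0, "y": 0, "z": 0, "roll": 0}

```text
time: 4.95
ee_pos: [0.5731, 0.0087, 0.1344]
ee_rot: [-0.0, 0.602, 0.799, -0.0]
contact_force: [0.8, 0.6, -0.8]
gripper_width: 0.039
grip_force: 0.0
```

```bash
python3 - <<'E'
from h import *
s=np.load('s.npy');s[:2]+=[-.0006,.0058];np.save('s2.npy',s)
go((.575,.0045,.135),s[2])
p=read_camera('scene')
print([np.round(proj(p,X)) for X in (U2W(s,(-.04,0,.152)),U2W(s,(-.04,0,.11)),U2W(s,(-.04,.05,.152)),U2W(s,(-.04,-.05,.152)),sense()['ee_pos'])])
im=p['img'][200:300,260:380,::-1];cv2.imwrite('pics/s5.png',cv2.resize(np.clip(im.astype(int)*1.8,0,255).astype(np.uint8),None,fx=6,fy=6,interpolation=cv2.INTER_CUBIC))
E
```

```text
t 4.95 pos [0.5731 0.0087 0.1344] shift [-0.45  0.06 -0.06] roll -0.001 F [ 0.8  0.6 -0.8] w 0.039 j [ 0.42  0.28 -0.61  1.72  0.17  1.2   0.05] tilt [-0.0006  0.0001]
[array([322., 250.]), array([321., 260.]), array([333., 236.]), array([310., 265.]), array([322., 254.])]
```

View pics/s5.png

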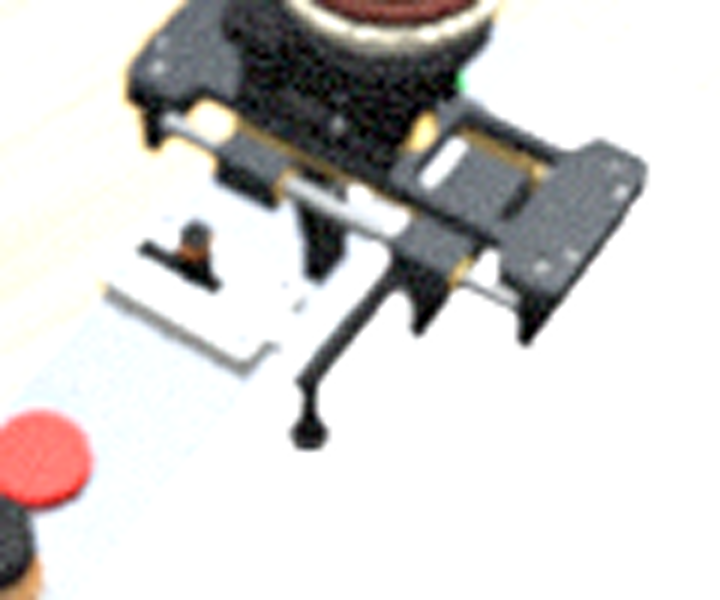

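Emit:
arm_command:
  targets:
    - {"fingers": 0.5, "x": 0, "y": 0, "z": 0.5, "roll": 0}
    - {"fingers": 0.5, "x": 0, "y": 0, "z": 0.9, "roll": 0}
    - {"fingers": 0.5, "x": 0, "y": 0, "z": 1.2, "roll": 0}
    - {"fingers": 0.5, "x": 0, "y": 0, "z": 1.2, "roll": 0}

```text
time: 5.4
ee_pos: [0.5729, 0.0087, 0.1219]
ee_rot: [-0.0, 0.602, 0.799, -0.0]
contact_force: [-0.8, -0.1, 0.9]
gripper_width: 0.0433
grip_force: 0.0
```

Emit:
arm_command:
  targets:
    - {"fingers": 0, "x": 0, "y": 0, "z": 0, "roll": 0}
    - {"fingers": 0, "x": 0, "y": 0, "z": 0, "roll": 0}
    - {"fingers": 0, "x": 0, "y": 0, "z": 0, "roll": 0}
    - {"fingers": 0, "x": 0, "y": 0, "z": 0, "roll": 0}
    - {"fingers": 0, "x": 0, "y": 0, "z": 0, "roll": 0}
    - {"fingers": 0, "x": 0, "y": 0, "z": 0, "roll": 0}
    - {"fingers": 0, "x": 0, "y": 0, "z": 0, "roll": 0}

```text
time: 6.1
ee_pos: [0.5723, 0.0084, 0.1227]
ee_rot: [-0.001, 0.602, 0.798, -0.001]
contact_force: [-4.8, -0.7, 3.9]
gripper_width: 0.011
grip_force: 30.0
```

Emit:
arm_command:
  targets:
    - {"fingers": 0.3, "x": 0, "y": -0.05, "z": 0, "roll": 0}
    - {"fingers": 0.3, "x": 0, "y": -0.05, "z": 0, "roll": 0}
    - {"fingers": 0.3, "x": 0, "y": -0.05, "z": 0, "roll": 0}
    - {"fingers": 0.3, "x": 0, "y": -0.05, "z": 0.4, "roll": 0}
    - {"fingers": 0.3, "x": 0, "y": -0.05, "z": 0.6, "roll": 0}
    - {"fingers": 0.3, "x": 0, "y": -0.05, "z": 0.6, "roll": 0}

```text
time: 6.7
ee_pos: [0.5726, 0.0086, 0.1161]
ee_rot: [-0.0, 0.602, 0.799, -0.0]
contact_force: [-1.0, -0.8, -0.6]
gripper_width: 0.0262
grip_force: 0.0
```

Emit:
arm_command:
  targets:
    - {"fingers": 0, "x": 0, "y": 0, "z": 0, "roll": 0}
    - {"fingers": 0, "x": 0, "y": 0, "z": 0, "roll": 0}
    - {"fingers": 0, "x": 0, "y": 0, "z": 0, "roll": 0}
    - {"fingers": 0, "x": 0, "y": 0, "z": 0, "roll": 0}
    - {"fingers": 0, "x": 0, "y": 0, "z": 0, "roll": 0}
    - {"fingers": 0, "x": 0, "y": 0, "z": 0, "roll": 0}

```text
time: 7.3
ee_pos: [0.5724, 0.0084, 0.1167]
ee_rot: [-0.0, 0.602, 0.798, -0.0]
contact_force: [-5.6, -0.8, 4.3]
gripper_width: 0.011
grip_force: 30.0
```

Emit:
arm_command:
  targets:
    - {"fingers": 0, "x": 0, "y": 0, "z": -0.1, "roll": 0}
    - {"fingers": 0, "x": 0, "y": 0.1, "z": -0.2, "roll": 0}
    - {"fingers": 0, "x": 0, "y": 0.1, "z": -0.3, "roll": 0}
    - {"fingers": 0, "x": 0, "y": 0.1, "z": -0.3, "roll": 0}

```text
time: 7.7
ee_pos: [0.573, 0.0087, 0.1191]
ee_rot: [-0.001, 0.602, 0.799, -0.001]
contact_force: [-5.4, -1.4, -4.3]
gripper_width: 0.0107
grip_force: 30.0
```

Emit:
arm_command:
  targets:
    - {"fingers": 0, "x": 0, "y": 0, "z": -0.1, "roll": 0}
    - {"fingers": 0, "x": 0, "y": 0.1, "z": -0.2, "roll": 0}
    - {"fingers": 0, "x": 0, "y": 0.1, "z": -0.2, "roll": 0}

```text
time: 8.0
ee_pos: [0.5737, 0.0089, 0.1213]
ee_rot: [-0.001, 0.602, 0.799, -0.001]
contact_force: [-7.6, -1.8, -4.0]
gripper_width: 0.0111
grip_force: 30.0
```

Emit:
arm_command:
  targets:
    - {"fingers": 0, "x": 0, "y": 0.1, "z": -0.1, "roll": 0}
    - {"fingers": 0, "x": 0, "y": 0.1, "z": -0.2, "roll": 0}
    - {"fingers": 0, "x": 0, "y": 0.1, "z": -0.2, "roll": 0}

```text
time: 8.3
ee_pos: [0.5743, 0.009, 0.1232]
ee_rot: [-0.001, 0.602, 0.798, -0.001]
contact_force: [-8.7, -2.0, -3.0]
gripper_width: 0.0109
grip_force: 30.0
```

Emit:
arm_command:
  targets:
    - {"fingers": 0, "x": 0, "y": 0, "z": -0.2, "roll": 0}
    - {"fingers": 0, "x": 0, "y": 0, "z": -0.4, "roll": 0}
    - {"fingers": 0, "x": 0, "y": 0.05, "z": -0.6, "roll": 0}
    - {"fingers": 0, "x": 0, "y": 0.05, "z": -0.6, "roll": 0}

```text
time: 8.7
ee_pos: [0.5768, 0.0096, 0.1301]
ee_rot: [0.0, 0.602, 0.799, 0.0]
contact_force: [-1.0, -0.6, -5.7]
gripper_width: 0.0111
grip_force: 30.0
```

```bash
python3 - <<'E'
from h import *
s=np.load('s2.npy')
go((.575,.0045,.135),s[2])
# arc from the shut handle TCP, in tool y (unit x) and -z, cm
a0=np.arctan2(60,195);r=np.hypot(195,60)/10
for th in np.r_[.06,.065,.07,.12:.8:.06,.785,.8]:print(round(th,3),np.round([r*(np.cos(a0)-np.cos(a0+th)),r*(np.sin(a0+th)-np.sin(a0))],2),end=' ')
E
```

```text
t 8.7 pos [0.5768 0.0096 0.1301] shift [-0.45 -0.31 -0.49] roll -0.001 F [-1.  -0.6 -5.7] w 0.0111 j [ 0.42  0.29 -0.61  1.71  0.18  1.19  0.05] tilt [0.0011 0.0001]
0.06 [0.39 1.16] 0.065 [0.43 1.25] 0.07 [0.47 1.35] 0.12 [0.86 2.29] 0.18 [1.39 3.39] 0.24 [1.99 4.46] 0.3 [2.64 5.49] 0.36 [3.36 6.48] 0.42 [4.14 7.43] 0.48 [4.97 8.33] 0.54 [5.86 9.17] 0.6 [6.79 9.96] 0.66 [ 7.77 10.7 ] 0.72 [ 8.8  11.37] 0.78 [ 9.86 11.98] 0.785 [ 9.95 12.03] 0.8 [10.22 12.17]
```

Emit:
arm_command:
  targets:
    - {"fingers": 0, "x": 0, "y": 0.18, "z": -0.47, "roll": 0}
    - {"fingers": 0, "x": 0, "y": 0.39, "z": -0.94, "roll": 0}
    - {"fingers": 0, "x": 0, "y": 0.65, "z": -1.5, "roll": 0}
    - {"fingers": 0, "x": 0, "y": 0.92, "z": -2.04, "roll": 0}
    - {"fingers": 0, "x": 0, "y": 1.21, "z": -2.58, "roll": 0}
    - {"fingers": 0, "x": 0, "y": 1.52, "z": -3.11, "roll": 0}
    - {"fingers": 0, "x": 0, "y": 1.84, "z": -3.63, "roll": 0}
    - {"fingers": 0, "x": 0, "y": 2.17, "z": -4.14, "roll": 0}

```text
time: 9.5
ee_pos: [0.5967, 0.0152, 0.1715]
ee_rot: [-0.0, 0.602, 0.798, -0.001]
contact_force: [-4.3, -2.8, -3.8]
gripper_width: 0.011
grip_force: 30.0
```

Emit:
arm_command:
  targets:
    - {"fingers": 0, "x": 0, "y": 0.35, "z": -0.5, "roll": 0}
    - {"fingers": 0, "x": 0, "y": 0.72, "z": -0.99, "roll": 0}
    - {"fingers": 0, "x": 0, "y": 1.1, "z": -1.47, "roll": 0}
    - {"fingers": 0, "x": 0, "y": 1.5, "z": -1.94, "roll": 0}
    - {"fingers": 0, "x": 0, "y": 1.91, "z": -2.4, "roll": 0}
    - {"fingers": 0, "x": 0, "y": 2.33, "z": -2.84, "roll": 0}
    - {"fingers": 0, "x": 0, "y": 2.77, "z": -3.27, "roll": 0}
    - {"fingers": 0, "x": 0, "y": 3.22, "z": -3.68, "roll": 0}

```text
time: 10.3
ee_pos: [0.6269, 0.0235, 0.2094]
ee_rot: [-0.0, 0.602, 0.798, -0.001]
contact_force: [-13.9, -4.8, 7.7]
gripper_width: 0.0111
grip_force: 30.0
```

Emit:
arm_command:
  targets:
    - {"fingers": 0, "x": 0, "y": 0.33, "z": -0.48, "roll": 0}
    - {"fingers": 0, "x": 0, "y": 0.8, "z": -0.9, "roll": 0}
    - {"fingers": 0, "x": 0, "y": 1.28, "z": -1.28, "roll": 0}
    - {"fingers": 0, "x": 0, "y": 1.77, "z": -1.64, "roll": 0}
    - {"fingers": 0, "x": 0, "y": 2.28, "z": -2.0, "roll": 0}
    - {"fingers": 0, "x": 0, "y": 2.8, "z": -2.32, "roll": 0}
    - {"fingers": 0, "x": 0, "y": 3.35, "z": -2.66, "roll": 0}
    - {"fingers": 0, "x": 0, "y": 3.9, "z": -2.98, "roll": 0}

```text
time: 11.1
ee_pos: [0.6658, 0.0344, 0.2398]
ee_rot: [0.001, 0.602, 0.798, -0.0]
contact_force: [-7.2, -4.7, 6.2]
gripper_width: 0.0109
grip_force: 30.0
```

```bash
python3 - <<'E'
from h import *
s=np.load('s2.npy')
go((.575,.0045,.135),s[2])
d=sense()['ee_pos']-[.5724,.0084,.1167];dx=d[0]*np.cos(s[2])+d[1]*np.sin(s[2])
print('theta',np.arctan2(60+d[2]*1e3,195-dx*1e3)-np.arctan2(60,195),'radius',np.hypot(60+d[2]*1e3,195-dx*1e3))
p=read_camera('scene');cv2.imwrite('pics/s6.png',p['img'][120:420,160:500,::-1])
E
```

```text
t 11.1 pos [0.6658 0.0344 0.2398] shift [-0.37 -9.55 10.47] roll -0.002 F [-7.2 -4.7  6.2] w 0.0109 j [ 0.31  0.41 -0.6   1.33  0.23  1.46  0.  ] tilt [ 0.0007 -0.0012]
theta 0.7804226824429754 radius 207.68708028922984
```

View pics/s6.png

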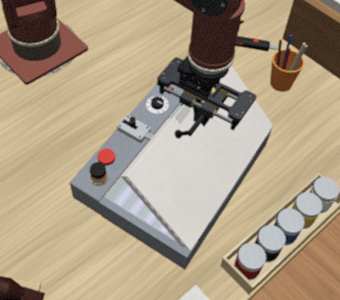

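Emit:
arm_command:
  targets:
    - {"fingers": 0, "x": 0, "y": 0, "z": 0, "roll": 0}
    - {"fingers": 0, "x": 0, "y": 0, "z": 0, "roll": 0}
    - {"fingers": 0, "x": 0, "y": 0, "z": 0, "roll": 0}
    - {"fingers": 0, "x": 0, "y": 0, "z": 0, "roll": 0}
    - {"fingers": 0, "x": 0, "y": 0, "z": 0, "roll": 0}

```text
time: 11.65
ee_pos: [0.666, 0.0344, 0.2398]
ee_rot: [0.001, 0.602, 0.798, 0.0]
contact_force: [-7.2, -5.3, 5.4]
gripper_width: 0.0111
grip_force: 30.0
```

```bash
python3 - <<'E'
from h import *
s=np.load('s2.npy');p=read_camera('scene')
for th in(.65,.7,.75,.785,.82,.9):
    c,n=np.cos(th),np.sin(th);x,z=-.227,.018
    print(th,np.round(proj(p,U2W(s,(.155+x*c+z*n,-.202,.092-x*n+z*c))),1),end='')
    print(np.round(proj(p,U2W(s,(.155-.195*c+.06*n,-.05,.092+.195*n+.06*c))),1))
print(sense()['ee_pos'],sense()['contact_force'],sense()['gripper_width'],sense()['grip_force'])
E
```

```text
0.65 [280.2 296.4][340.9 253.1]
0.7 [283.3 296.1][344.4 253.3]
0.75 [286.5 296. ][348.2 253.7]
0.785 [288.9 296.1][350.8 254.1]
0.82 [291.4 296.3][353.6 254.6]
0.9 [297.5 297.1][360.1 256.1]
[0.66598551 0.03443459 0.23980184] [-6.85772423 -4.52580349  5.65426934] 0.01069243376593004 30.00129461288452
```

```bash
python3 -c "
from cell import *
print(close_job())"
```

```text
the job is handed in; nothing more can be done
None
```

The gentle tug showed the catch was not holding, so I left it alone. I raised the lid to about 45 degrees (0.75–0.78 rad by arm position and camera) with the gripper still holding the bar, and handed in at about 12 s. The first close missed the bar: the fingers shut on top of it and pressed it with about 15 N. The jar, cap and surroundings were not touched.

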